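# Clear the trimmings and lay the portioning ruler along the shortbread

## Robot

A 6-joint arm with a two-finger parallel gripper is mounted at the origin on the work surface. World frame = base frame: x ahead of the robot, y to its left, z up, the work surface at z = 0. Lengths are in m, angles in rad, forces in N, time in s.
With the tool pointing down it reaches from about 0.225 to 0.725 m from the base axis. Payload 3.1 kg.
Tool frame: the origin (TCP) lies on the centre line of the jaws, within the pads' length; the fingertips stand 19 mm ahead of it and the grasp point (between the pads) is the TCP; x points along the fingers, y is the direction in which the jaws open and shut, and the axes are right-handed (so a half turn about x gives the same grasp; the last joint's range is limited). The gripper opens to 85 mm and grips with 20 to 120 N. Pads are 22 mm wide; open, the fingers measure 114 mm over their backs; the gripper's body (76 mm by 85 mm) begins 54 mm behind the grasp point. The pads swing forward as they close: fully open they stand 13 mm farther back than shut.
Start: joints at [1.114, 0.048, 0.099, 1.622, 0, 1.443], TCP at [0.17, 0.497, 0.25] pointing down, gripper open.
Joint ranges: [-2.91, 2.91], [-0.99, 1.94], [-1.21, 1.42], [-2.12, 2.29], [-1.49, 1.47], [-3.14, 3.14]. Speed limits (rad/s): [2.79, 2.79, 3.14, 3.14, 3.14, 3.14].

## Interface

Orientations are given as a unit quaternion [w, x, y, z].
In Python, from rig import manip gives the robot as it stands. The module is installed in compiled form; this text tells all that it offers.
- The arm moves only by the tool send_rows, never from a script. Its argument "plan" is a list that holds one entry, the list of rows, each a list of 7 numbers: the shift along the world's x, y, z in mm, then the turn, a rotation vector about the world's x, y, z in rad, then the opening, from 0 (shut) to 1 (fully open). In form: [[[tx, ty, tz, rx, ry, rz, jaw], ...]]. A call has exactly 10 rows; each row shifts and turns the commanded pose from where the row before left it; what a row does not reach is not made up. A row lasts 1/12 s, in which the tool goes at most 41.7 mm and 7.16 degrees, less where a joint would pass 70% of its speed; a pose out of reach is approached as far as the arm can. A call with a gripper value outside its range is refused whole. The fingers move at their own pace and stop on an object; the grip force is fixed at half the most. Time passes only in rows, so rows that do not move let the fingers close, or fill a call up. It gives the time, the measured TCP pose, the force and the opening at its end, in the units of the state.
- manip.observe(): the state, without advancing time (a new reading comes with each control period).
- manip.camera(name): name is "side" or "top"; returns the picture (420x560x3 uint8, red, green, blue); there is no depth.
- manip.camera_params(name): a dict with "intrinsics" (3x3 intrinsics, pixels), "k1" (the pictures are not rectified: a ray, as slopes to the right and down, at radius r is drawn at 1 + k1 r^2 times it, then the intrinsics apply), "cam_to_world" (4x4, takes a point from camera to world coordinates). Camera axes: x right, y up, looking along -z (the intrinsics and any distortion apply to the point x, -y, -z); pixel columns grow to the right and rows downward; lengths in m; the calibration is good to about 2 mm. A picture is of the moment at which its call begins. camera_params takes no time and is no camera call.
- manip.job_done(): hands the job in, once; it reports no verdict.
The state is a dict: "clock": time; "qpos": joint angles; "qd": joint speeds; "joint_efforts": joint torques, N m; "ee_pos": TCP position; "tool_rot": TCP orientation; "contact_force": force on the tool from outside, world axes, zero at the start; "torque": the same for the moment, N m; "finger_gap": opening from 0.0 (shut) to 1.0 (fully open).
Only numpy, scipy, OpenCV 4.12 (cv2) and the standard library are available. Lean on these libraries where they do the work, as an engineer would, in place of code of your own. Each camera call takes 0.05 s, during which the arm holds its last target. There are 200 camera calls.

## Task

Sweep the three dark chocolate trimmings off the blue bread board into the steel crumb tray along its front edge with the green scraper block, touching them with nothing else, and stand the scraper upright on the counter again, off the board and its tray. Then lay the portioning ruler flat on the board with its graduated edge flush along the whole pale cut face of the shortbread slab, the red end of the ruler level with the slab's end, and let go. Do not shift the slab or any of the things standing around.

Things in the scene. Friction and masses are not known exactly. Their poses are not given: they have to be found in the camera images.
- board: fixed blue plastic bread board 240 (x) by 360 (y) by 28 mm high; origin at the centre of its underside on the counter, z up. Along its -x edge (towards the robot), from x = -120 to -185 mm, runs a steel crumb tray, open on top, 360 mm long: floor 4 mm above the counter, rims 18 mm high, inner width 62 mm. It turns up to about 20 degrees
- slab: loose firm shortbread slab 90 (x) by 180 (y) by 28 mm high, about 0.8 kg, lying on the board; origin at the centre of its underside, z up. Its -x face (towards the robot and tray, at x = -45 mm) is the pale cut face; the top is brown but for a 12 mm pale strip along that face. It may be turned a few degrees on the board
- slab_corner (a point): +y end of the slab's pale cut face, 4 mm above the board (slab frame x -45, y +90 mm); axes as the slab's
- chip0: dark chocolate trimming 30 (x) by 20 (y) by 10 mm high, 14 g, loose on the board between the slab's cut face and the tray; origin at the centre of its underside
- chip1: another such trimming
- chip2: another such trimming
- scraper: scraper block standing on the counter: 130 mm long (its y), 20 mm thick (its x) for the white lowest 30 mm, green and 22 mm thick above, 85 mm tall, 0.15 to 0.3 kg; origin at the centre of its underside, z up. Grip across its thickness. It stands to the left or right of the board, the ruler on the other side
- ruler: flat aluminium portioning ruler 60 (x) by 200 (y) by 8 mm, about 0.26 kg, lying on the counter; origin at the centre of its underside, z up. Its +x edge (x = +30 mm) is the straight graduated edge; its +y end is red (last 20 mm). A black grip rib 16 mm thick (x), 100 mm long (y) stands on it, centred at x = -12, y = 0, from 8 to 37 mm above the underside
- ruler_grip (a point): middle of the ruler's grip rib, 24 mm above the ruler's underside (ruler frame x -12, y 0)
- ruler_edge_red (a point): red end of the ruler's graduated edge (ruler frame x +30, y +100 mm, half thickness)
- ruler_edge_far (a point): point on the graduated edge 170 mm from the red end (ruler frame x +30, y -70 mm)
- shaker: bystander: loose steel sugar shaker, 46 mm across, 90 mm tall, standing on the board near its +y end; origin at the centre of its underside
- tub: bystander: loose white tub with blue lid, 45 mm across, 63 mm tall, standing on the board near its -y end; origin at the centre of its underside
- plant: bystander: loose potted herb, 92 mm across, 150 mm tall; origin at the centre of its underside
- jar: bystander: loose amber glass jar, 76 mm across, 130 mm tall; origin at the centre of its underside
- mug: bystander: loose blue coffee mug, 72 mm across, 68 mm tall, handle at its +y; origin at the centre of its underside
- loaf: bystander: loose loaf of bread 200 (x) by 90 (y) by 82 mm high; origin at the centre of its underside
- basket: fixed wooden basket of rolls 220 (x) by 140 (y) mm, 80 mm tall; origin at the centre of its underside. Along the far edge of the counter (x above 0.8 m) and at the left edge beside the robot (y above 0.5 m) stand fixed things up to 110 mm high: wire rack, tray, napkin holder, scale
Not all that is in view belongs to the job. Leave any yellow look-alike of the scraper alone.

How it is judged:
By the outcome, as a careful person would: the job done as asked, in the order asked, and still so for the second after the job is handed in, with the robot touching nothing.
It also fails if it takes over 72 s, if anything falls off the work surface, if the arm or the gripper's body presses on something with over 40 N, if the wrist force passes 120 N, or if a joint passes its speed limit or range.

## Working session

There is one attempt and no reset: what is moved stays moved. The work goes in short steps, Python scripts to look and compute and a tool call to move; the robot and the scene stay as the last step left them, time stands still between calls to the robot, and variables do not carry over. Pictures are saved under pics/ and viewed, about 8 in all and at most 12, crops included, and the job is handed in when it is done.

Besides the shell and the picture viewer there is one more tool, called after "Call:" as name([rows], argument=value, ...), one row to a line, values as JSON. send_rows: Moves the arm, as the interface text tells. Its arguments: {"type":"object","properties":{"plan":{"type":"array"}},"required":["plan"]}

```bash
mkdir -p pics; cat > h.py <<'E'
import numpy as np, cv2
from rig import manip
def shot(cam,name,crop=None,s=1):
    im=manip.camera(cam)
    cv2.imwrite('pics/raw_'+name,im[:,:,::-1])
    if crop: im=im[crop[1]:crop[3],crop[0]:crop[2]]
    if s!=1: im=cv2.resize(im,None,fx=s,fy=s,interpolation=cv2.INTER_CUBIC)
    cv2.imwrite('pics/'+name,im[:,:,::-1])
def P(cam):
    p=manip.camera_params(cam); return np.array(p['intrinsics']),p['k1'],np.array(p['cam_to_world'])
def px2w(cam,uv,z):
    K,k1,T=P(cam)
    o=cv2.undistortPoints(np.array([[uv]],float),K,np.array([k1,0,0,0.]))[0,0]
    d=T[:3,:3]@np.array([o[0],-o[1],-1]); c=T[:3,3]
    return c+d*(z-c[2])/d[2]
def w2px(cam,p):
    K,k1,T=P(cam); q=T[:3,:3].T@(np.array(p)-T[:3,3])
    s=np.array([q[0],-q[1]])/-q[2]; s=s*(1+k1*(s@s)); return K[:2,:2]@s+K[:2,2]
E
python3 - <<'E'
from h import *
shot('top','t0.png',s=1.42); shot('side','s0.png',s=1.42)
for c in('top','side'): print(P(c))
print(manip.observe())
E
```

```text
(array([[399.18301953,   0.        , 270.4042767 ],
       [  0.        , 399.18301953, 209.69782642],
       [  0.        ,   0.        ,   1.        ]]), -0.12039870572944421, array([[ 0.0066031 ,  0.99811073, -0.0610849 ,  0.42811402],
       [-0.99997705,  0.00649833, -0.00191355,  0.01812093],
       [-0.00151298,  0.06109613,  0.99813074,  1.33815612],
       [ 0.        ,  0.        ,  0.        ,  1.        ]]))
(array([[480.74650058,   0.        , 283.7488578 ],
       [  0.        , 480.74650058, 206.30813163],
       [  0.        ,   0.        ,   1.        ]]), -0.011001680572163518, array([[-0.92048075,  0.28821397, -0.26390887,  0.12436236],
       [-0.39058357, -0.65668252,  0.64514537,  0.95770605],
       [ 0.01263557,  0.69692236,  0.71703526,  1.09746692],
       [ 0.        ,  0.        ,  0.        ,  1.        ]]))
{'clock': 0.1, 'qpos': array([ 1.11418355e+00,  4.86966192e-02,  9.77193394e-02,  1.62200237e+00,
       -2.34270899e-05,  1.44299906e+00]), 'qd': array([-0.00036236, -0.00302477,  0.00431477,  0.00129685,  0.00022273,
        0.00045199]), 'joint_efforts': array([ 2.34952277e-03, -3.39851224e+01,  3.20935857e+01,  1.58633402e-02,
       -2.56529620e-04, -1.53736198e-05]), 'ee_pos': array([0.16931819, 0.49639285, 0.24920617]), 'tool_rot': array([ 0.69735693,  0.11498916,  0.69778579, -0.11647233]), 'contact_force': array([ 0.90029849, -0.09952714, -0.22001149]), 'torque': array([ 0.01223898, -0.01342511,  0.01446662]), 'finger_gap': 0.9973023487604246}
```

View pics/t0.png

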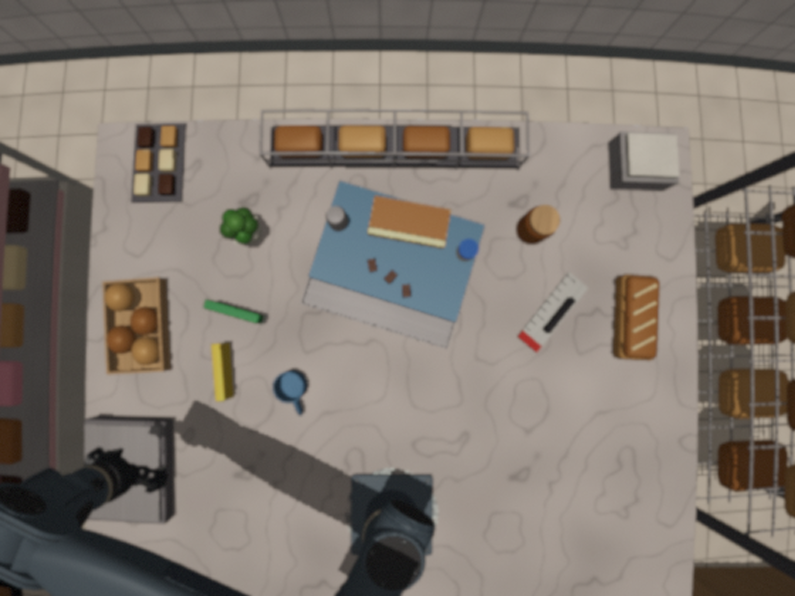

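View pics/s0.png

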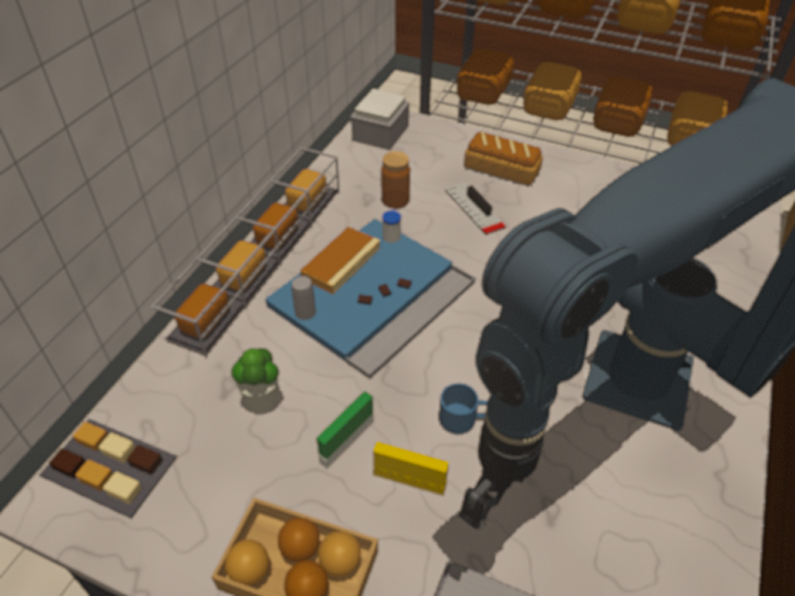

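Top picture: the green scraper is at (234,311), and the yellow look-alike at (221,371). The ruler is at (553,312), the chips at (372,265), (390,277) and (406,291), and the slab at (409,222). The scraper could be taken for the yellow block or the green plant at (239,226). I choose the green bar at (234,311) and check it in a close crop.

```bash
python3 - <<'E'
from h import *
im=cv2.imread('pics/raw_t0.png')
cv2.imwrite('pics/t0c.png',cv2.resize(im[122:272,138:338],None,fx=4,fy=4,interpolation=cv2.INTER_CUBIC))
cv2.imwrite('pics/t0d.png',cv2.resize(im[122:262,258:418],None,fx=5,fy=5,interpolation=cv2.INTER_CUBIC)[:600])
E
```

```text
(no output)
```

View pics/t0c.png

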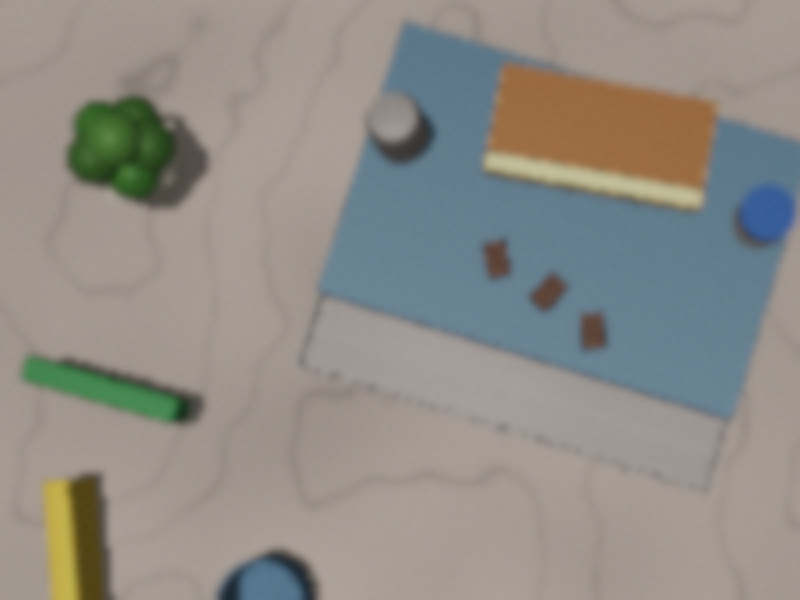

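View pics/t0d.png

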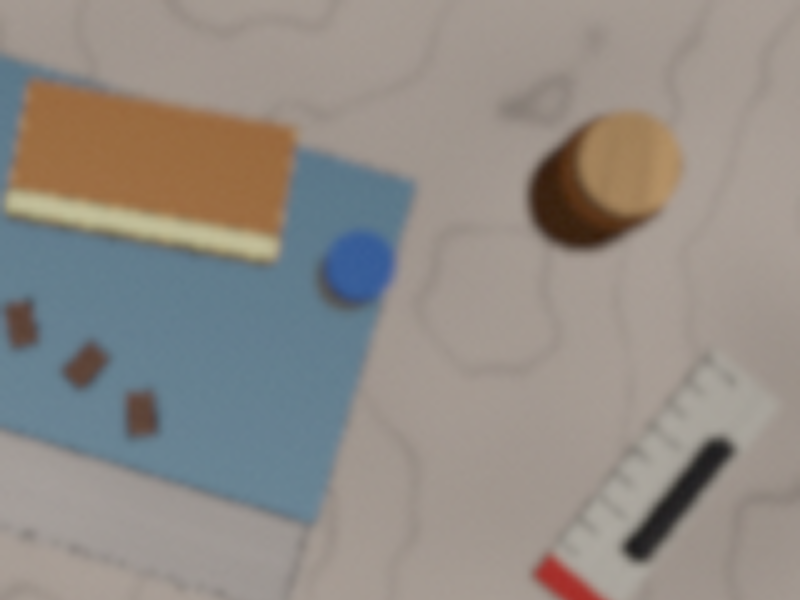

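```bash
cat >> h.py <<'E'
def cw(crop,s,uv,z,cam='top'):
    return px2w(cam,((uv[0]+.5)/s-.5+crop[0],(uv[1]+.5)/s-.5+crop[1]),z)[:2]
E
python3 - <<'E'
from h import *
C=lambda u,v,z:cw((138,122),4,(u,v),z)
D=lambda u,v,z:cw((258,122),5,(u,v),z)
def show(n,*ps):
    print(n,*[np.round(p*1000,1) for p in ps])
    return ps
a=show('scraper',C(28,356,.085),C(22,380,.085),C(183,399,.085),C(178,422,.085))
print(sum(a)/4, np.degrees(np.arctan2(*((a[0]+a[1]-a[2]-a[3])[::-1]))))
s=show('slab back+front top, front bottom',C(504,64,.056),C(717,101,.056),C(487,154,.056),C(706,192,.056),C(484,170,.028),C(703,210,.028))
show('board',C(403,22,.028),D(413,182,.028),C(320,292,.028),C(733,417,.028),C(303,364,.018),C(708,491,.018))
show('chips',C(497,259,.010+.028),C(548,292,.038),C(594,331,.038))
show('ruler gf,gr,of',D(712,350,.008),D(535,572,.008),D(778,402,.008))
show('rib ends',D(724,443,.037),D(637,553,.037))
show('shaker tub jar',C(395,118,.09),D(362,262,.063),D(628,165,.13))
show('plant mug yellow',C(122,140,.12),C(268,590,.068),C(58,482,.085))
E
```

```text
scraper [499.2 421.1] [480.1 425.6] [466.1 295.2] [447.9 298.9]
[0.47330954 0.36019757] 75.48589155129486
slab back+front top, front bottom [742.3  44.3] [ 713.  -129.7] [667.7  57.5] [ 637.8 -120.5] [659.5  60.7] [ 627.3 -121. ]
board [784.8 129.8] [ 682.4 -210.9] [557.1 195.3] [ 456.1 -145.6] [497.9 210. ] [ 395.1 -126.2]
chips [584.1  49.1] [557.2   7.1] [525.4 -30.6]
ruler gf,gr,of [ 573.9 -418.4] [ 423.3 -295.3] [ 538.9 -463.9]
rib ends [ 508.9 -416.1] [ 436.1 -356.6]
shaker tub jar [690.  129.7] [ 622.9 -171.1] [ 675.2 -327.5]
plant mug yellow [666.3 340.2] [315.2 228.4] [399.5 394.5]
```

Call:
send_rows([
  [[30,-13.6,-5,0,0,-0.12,1],[30,-13.6,-5,0,0,-0.12,1],[30,-13.6,-5,0,0,-0.12,1],[30,-13.6,-5,0,0,-0.12,1],[30,-13.6,-5,0,0,-0.12,1],[30,-13.6,-5,0,0,-0.12,1],[30,-13.6,-5,0,0,-0.12,1],[30,-13.6,-5,0,0,-0.12,1],[30,-13.6,-5,0,0,-0.12,1],[30,-13.6,-5,0,0,-0.12,1]],
])

```text
clock: 0.93
ee_pos: [0.4706, 0.3598, 0.1993]
tool_rot: [0.509, 0.491, 0.509, -0.491]
contact_force: [-0.4, 0.4, -0.3]
finger_gap: 0.997
```

Call:
send_rows([
  [[1,0,-5,0,0,-0.1,1],[1,0,-5,0,0,-0.1,1],[1,0,-5,0,0,-0.094,1],[1,0,-5,0,0,0,1],[0,0,-5,0,0,0,1],[0,0,-5,0,0,0,1],[0,0,-5,0,0,0,1],[0,0,0,0,0,0,1],[0,0,0,0,0,0,1],[0,0,0,0,0,0,1]],
])

```text
clock: 1.77
ee_pos: [0.4735, 0.361, 0.1656]
tool_rot: [0.433, 0.559, 0.433, -0.559]
contact_force: [0.6, -0.7, 0.6]
finger_gap: 1.0
```

```bash
cat >> h.py <<'E'
from scipy.spatial.transform import Rotation as Ro
def rep():
    o=manip.observe(); q=o['tool_rot']; R=Ro.from_quat([q[1],q[2],q[3],q[0]]).as_matrix()
    print('t %.2f'%o['clock'],'pos',np.round(o['ee_pos']*1000,1),'head %.2f'%np.degrees(np.arctan2(R[1,1],R[0,1])),'toolx',np.round(R[:,0],3),'F',np.round(o['contact_force'],1),'gap %.3f'%o['finger_gap'],'q',np.round(o['qpos'],2))
E
python3 -c "
from h import *
rep()"
```

```text
t 1.77 pos [473.5 361.  165.6] head -14.40 toolx [ 0.  0. -1.] F [ 0.6 -0.7  0.6] gap 1.000 q [ 0.54  0.23  0.13  1.47 -0.    2.36]
```

Call:
send_rows([
  [[0,0,-16,0,0,0,1],[0,0,-16,0,0,0,1],[0,0,-16,0,0,0,1],[0,0,-16,0,0,0,1],[0,0,-16,0,0,0,1],[0,0,-15,0,0,0,1],[0,0,0,0,0,0,1],[0,0,0,0,0,0,0],[0,0,0,0,0,0,0],[0,0,0,0,0,0,0]],
])

```text
clock: 2.6
ee_pos: [0.4746, 0.3615, 0.0722]
tool_rot: [0.433, 0.56, 0.433, -0.558]
contact_force: [-0.2, 0.2, -0.3]
finger_gap: 0.605
```

Call:
send_rows([
  [[0,0,0,0,0,0,0],[0,0,0,0,0,0,0],[0,0,0,0,0,0,0],[0,0,0,0,0,0,0],[0,0,0,0,0,0,0],[0,0,0,0,0,0,0],[0,0,0,0,0,0,0],[0,0,0,0,0,0,0],[0,0,0,0,0,0,0],[0,0,0,0,0,0,0]],
])

```text
clock: 3.43
ee_pos: [0.4741, 0.3614, 0.0715]
tool_rot: [0.433, 0.56, 0.433, -0.558]
contact_force: [-0.7, 0.3, 5.3]
finger_gap: 0.246
```

```bash
python3 -c "
from h import *
rep()"
```

```text
t 3.43 pos [474.1 361.4  71.5] head -14.43 toolx [ 0.002  0.001 -1.   ] F [-0.7  0.3  5.3] gap 0.246 q [ 0.54  0.26 -0.02  1.29  0.    2.36]
```

Call:
send_rows([
  [[0,0,10,0,0,0,0],[0,0,15,0,0,0,0],[0,0,15,0,0,0,0],[0,0,15,0,0,0,0],[0,0,15,0,0,-0.018,0],[0,-15,5,0,0,-0.018,0],[5,-20,0,0,0,0,0],[12,-32,0,0,0,0,0],[13,-35,0,0,0,0,0],[13,-35,0,0,0,0,0]],
])

```text
clock: 4.27
ee_pos: [0.5157, 0.2217, 0.1442]
tool_rot: [-0.423, -0.565, -0.423, 0.567]
contact_force: [0.2, 1.1, -2.2]
finger_gap: 0.25
```

Call:
send_rows([
  [[13,-35,0,0,0,0,0],[13,-35,0,0,0,0,0],[13,-35,0,0,0,0,0],[13,-35,0,0,0,0,0],[13,-33,0,0,0,0,0],[13,-30,0,0,0,0,0],[10,-20,0,0,0,0,0],[5,-8,0,0,0,0,0],[0,0,0,0,0,0,0],[0,0,0,0,0,0,0]],
])

```text
clock: 5.1
ee_pos: [0.6085, -0.0073, 0.1443]
tool_rot: [-0.422, -0.566, -0.424, 0.567]
contact_force: [-0.1, 0.3, -1.5]
finger_gap: 0.246
```

```bash
python3 -c "
from h import *
rep(); shot('top','t1.png',(238,112,358,222),5); shot('side','s1.png',(160,110,360,270),4)"
```

```text
t 5.10 pos [608.5  -7.3 144.3] head -16.56 toolx [-0.003  0.001 -1.   ] F [-0.1  0.3 -1.5] gap 0.246 q [-0.12  0.27  0.14  1.44  0.    1.74]
```

View pics/s1.png

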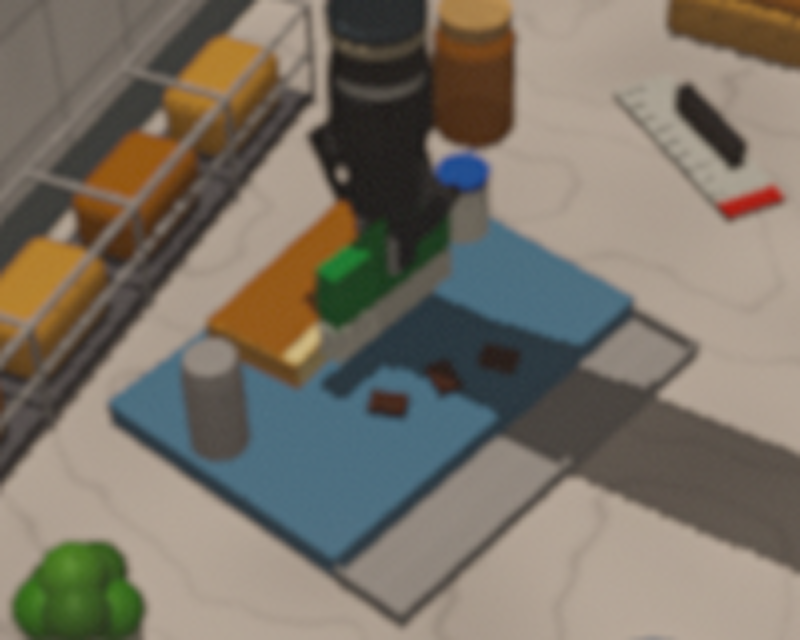

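The scraper hangs level over the slab's front, and all three chips, at (390,403), (443,377) and (499,358), lie in front of it.

```bash
python3 - <<'E'
from h import *
ex=np.array([.9588,-.284]);ey=np.array([.284,.9588])
S=lambda u,v,z:cw((160,110),4,(u,v),z,'side')*1000
for n,p in [('c0',S(390,403,.038)),('c1',S(443,377,.038)),('c2',S(499,358,.038)),('slab+y bottom',S(297,386,.028)),('board front +y',S(335,562,.028)),('board front -y',S(633,298,.028)),('tcp',np.array([608.5,-7.3])),('scrap bot +y -x',S(330,368,.0728)),('ruler red g',S(727,216,.008))]: print(n,np.round(p,1),np.round([ex@p,ey@p],1))
E
```

```text
c0 [581.8  53. ] [542.8 216. ]
c1 [556.2  11.4] [530.1 168.9]
c2 [524.7 -25.1] [510.2 125. ]
slab+y bottom [659.8  56.8] [616.5 241.9]
board front +y [555.3 201.8] [475.1 351.2]
board front -y [ 455.6 -141.8] [477.1  -6.5]
tcp [608.5  -7.3] [585.5 165.8]
scrap bot +y -x [623.4  67.9] [578.4 242.1]
ruler red g [ 423.  -292.9] [ 488.7 -160.7]
```

Call:
send_rows([
  [[1,4,0,0,0,0,0],[0,0,-6,0,0,0,0],[0,0,-6,0,0,0,0],[0,0,-6,0,0,0,0],[0,0,-6,0,0,0,0],[0,0,-6,0,0,0,0],[0,0,-5,0,0,0,0],[0,0,-4,0,0,0,0],[0,0,-2,0,0,0,0],[0,0,0,0,0,0,0]],
])

```text
clock: 6.03
ee_pos: [0.6101, -0.0032, 0.1035]
tool_rot: [-0.423, -0.566, -0.423, 0.567]
contact_force: [-0.4, 0.1, -2.0]
finger_gap: 0.248
```

```bash
python3 -c "
from h import *
rep()"
```

```text
t 6.03 pos [610.1  -3.2 103.5] head -16.51 toolx [-0.001  0.    -1.   ] F [-0.4  0.1 -2. ] gap 0.248 q [-0.12  0.29  0.08  1.36 -0.    1.74]
```

Call:
send_rows([
  [[0,0,-1.5,0,0,0,0],[0,0,-1,0,0,0,0],[-2.9,0.85,0,0,0,0,0],[-5.75,1.7,0,0,0,0,0],[-5.75,1.7,0,0,0,0,0],[-5.75,1.7,0,0,0,0,0],[-5.75,1.7,0,0,0,0,0],[-5.75,1.7,0,0,0,0,0],[-5.75,1.7,0,0,0,0,0],[-5.75,1.7,0,0,0,0,0]],
])

```text
clock: 6.87
ee_pos: [0.5668, 0.0098, 0.1019]
tool_rot: [0.423, 0.567, 0.423, -0.566]
contact_force: [-0.7, -1.1, -2.9]
finger_gap: 0.249
```

```bash
python3 -c "
from h import *
rep()"
```

```text
t 6.87 pos [566.8   9.8 101.9] head -16.50 toolx [ 0. -0. -1.] F [-0.7 -1.1 -2.9] gap 0.249 q [-0.1   0.17 -0.06  1.34  0.    1.76]
```

Call:
send_rows([
  [[-5.75,1.7,-0.5,0,0,0,0],[-5.75,1.7,0,0,0,0,0],[-5.75,1.7,0,0,0,0,0],[-5.75,1.7,0,0,0,0,0],[-5.75,1.7,0,0,0,0,0],[-5.75,1.7,0,0,0,0,0],[-5.75,1.7,0,0,0,0,0],[-5.75,1.7,0,0,0,0,0],[-5.75,1.7,0,0,0,0,0],[-5.75,1.7,0,0,0,0,0]],
])

```text
clock: 7.7
ee_pos: [0.511, 0.0264, 0.1025]
tool_rot: [0.424, 0.568, 0.422, -0.566]
contact_force: [3.0, -1.4, 5.1]
finger_gap: 0.247
```

Call:
send_rows([
  [[-5.75,1.7,0,0,0,0,0],[-3.8,1.1,0,0,0,0,0],[0,0,0,0,0,0,0],[0,0,0,0,0,0,0],[0,0,10,0,0,0,0],[0,0,15,0,0,0,0],[0,0,15,0,0,0,0],[0,10,10,0,0,0,0],[0,20,0,0,0,0,0],[0,25,0,0,0,0,0]],
])

```text
clock: 8.53
ee_pos: [0.5006, 0.0847, 0.1524]
tool_rot: [0.423, 0.567, 0.422, -0.567]
contact_force: [0.9, -0.2, -2.9]
finger_gap: 0.252
```

```bash
python3 -c "
from h import *
rep(); shot('side','s2.png',(160,110,360,270),4)"
```

```text
t 8.53 pos [500.6  84.7 152.4] head -16.65 toolx [ 0.001  0.    -1.   ] F [ 0.9 -0.2 -2.9] gap 0.252 q [ 0.04  0.   -0.14  1.43  0.    1.9 ]
```

View pics/s2.png

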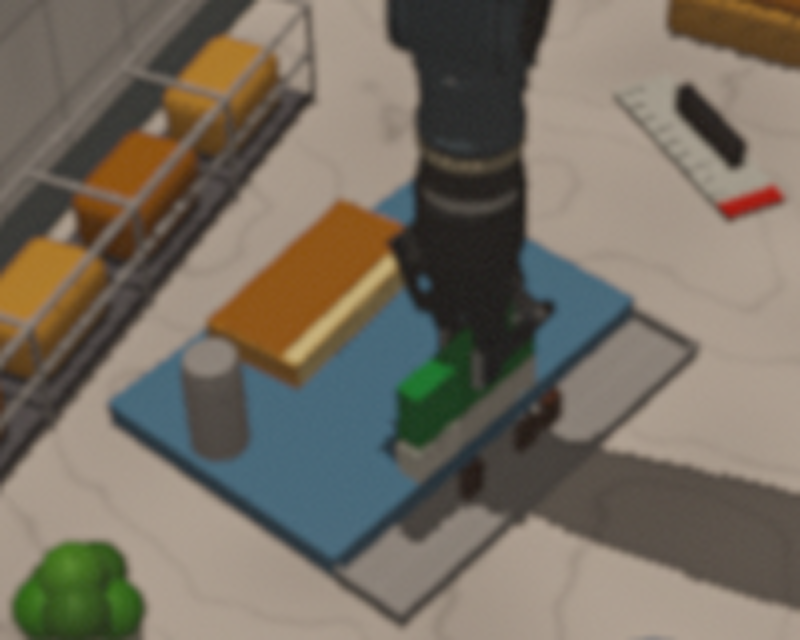

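Three dark chips appear in the tray at (470,478), (525,433) and (547,403). I'll take the scraper back to its old place, then check them.

Call:
send_rows([
  [[0,15,0,0,0,0,0],[-3,30,0,0,0,0,0],[-3,32,0,0,0,0,0],[-3,32,0,0,0,0,0],[-3,32,0,0,0,0,0],[-4,32,0,0,0,0,0],[-4,32,0,0,0,0,0],[-4,30,0,0,0,0,0],[-4,20,0,0,0,0,0],[0,8,0,0,0,0,0]],
])

```text
clock: 9.42
ee_pos: [0.47, 0.3508, 0.1506]
tool_rot: [-0.423, -0.565, -0.425, 0.566]
contact_force: [-0.2, 0.1, -2.3]
finger_gap: 0.247
```

Call:
send_rows([
  [[0,0,-5,0,0,0,0],[0,0,-12,0,0,0,0],[0,0,-15,0,0,0,0],[0,0,-14,0,0,0,0],[0,0,-10,0,0,0,0],[0,0,-7,0,0,0,0],[0,0,-5,0,0,0,0],[0,0,-3,0,0,0,0],[0,0,0,0,0,0,0],[0,0,0,0,0,0,0]],
])

```text
clock: 10.25
ee_pos: [0.4727, 0.3474, 0.0808]
tool_rot: [0.423, 0.567, 0.423, -0.566]
contact_force: [-0.2, -0.3, -1.9]
finger_gap: 0.247
```

```bash
python3 -c "
from h import *
rep(); shot('top','t2.png',(258,122,418,242),5)"
```

```text
t 10.25 pos [472.7 347.4  80.8] head -16.52 toolx [ 0.001  0.    -1.   ] F [-0.2 -0.3 -1.9] gap 0.247 q [ 0.52  0.23 -0.03  1.3  -0.    2.38]
```

View pics/t2.png

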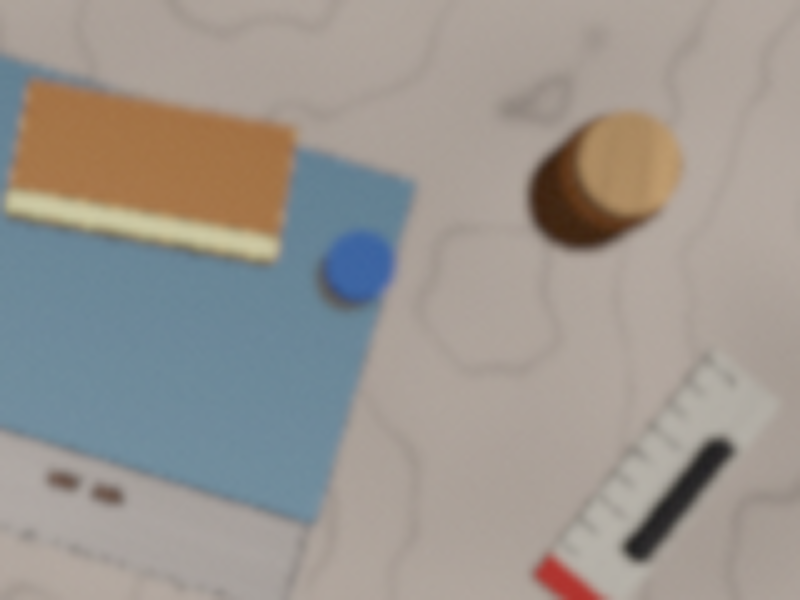

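Call:
send_rows([
  [[0,0,-3,0,0,0,0],[0,0,-3,0,0,0,0],[0,0,-2,0,0,0,0],[0,0,-1,0,0,0,0],[0,0,-1,0,0,0,0],[0,0,0,0,0,0,0],[0,0,0,0,0,0,0],[0,0,0,0,0,0,0],[0,0,0,0,0,0,0],[0,0,0,0,0,0,0]],
])

```text
clock: 11.13
ee_pos: [0.4723, 0.3474, 0.0716]
tool_rot: [0.423, 0.567, 0.423, -0.566]
contact_force: [-2.4, -2.4, 5.6]
finger_gap: 0.252
```

```bash
python3 - <<'E'
from h import *
rep()
im=cv2.imread('pics/raw_t2.png').astype(int)
# dark brown blobs within board/tray area
m=((im[:,:,2]<130)&(im[:,:,2]-im[:,:,0]>25)&(im[:,:,1]<100)).astype(np.uint8)
n,l,st,c=cv2.connectedComponentsWithStats(m)
for i in range(1,n):
    if 210<c[i][0]<340 and 130<c[i][1]<250 and st[i][4]>4: print(st[i][4],np.round(c[i],1),np.round(px2w('top',c[i],.01)*1000))
E
```

```text
t 11.13 pos [472.3 347.4  71.6] head -16.50 toolx [ 0.  0. -1.] F [-2.4 -2.4  5.6] gap 0.252 q [ 0.52  0.24 -0.04  1.29 -0.    2.38]
6 [251.5 211.7] [502.  84.  10.]
5 [270.4 217.6] [483.  21.  10.]
5 [279.2 220.4] [474.  -9.  10.]
```

All three chips lie in the tray, about 21 mm inside the board edge line. I'll release the scraper and go over the ruler.

Call:
send_rows([
  [[0,0,0,0,0,0,1],[0,0,0,0,0,0,1],[0,0,0,0,0,0,1],[0,0,0,0,0,0,1],[0,0,0,0,0,0,1],[0,0,15,0,0,0,1],[0,0,25,0,0,0,1],[0,0,30,0,0,0,1],[0,0,30,0,0,0,1],[0,-10,20,0,0,0,1]],
])

```text
clock: 11.97
ee_pos: [0.4731, 0.339, 0.1933]
tool_rot: [0.423, 0.568, 0.424, -0.565]
contact_force: [0.2, 0.1, -0.4]
finger_gap: 1.001
```

Call:
send_rows([
  [[0,-25,0,0,0,0.11,1],[0,-36,0,0,0,0.11,1],[0,-36,0,0,0,0.11,1],[0,-36,0,0,0,0.11,1],[0,-36,0,0,0,0.11,1],[0,-36,0,0,0,0.11,1],[0,-36,0,0,0,0.11,1],[0,-36,0,0,0,0.11,1],[0,-36,0,0,0,0.11,1],[0,-36,0,0,0,0.11,1]],
])

```text
clock: 12.8
ee_pos: [0.4722, -0.0113, 0.1904]
tool_rot: [0.657, 0.262, 0.657, -0.262]
contact_force: [0.6, -0.0, -0.8]
finger_gap: 0.999
```

Call:
send_rows([
  [[0,-36,0,0,0,0.07,1],[0,-36,0,0,0,0,1],[0,-36,0,0,0,0,1],[0,-36,0,0,0,0,1],[0,-36,0,0,0,0,1],[0,-36,0,0,0,0,1],[0,-36,0,0,0,0,1],[0,-36,0,0,0,0,1],[0,-36,0,0,0,0,1],[0,-24,0,0,0,0,1]],
])

```text
clock: 13.63
ee_pos: [0.4719, -0.3611, 0.1898]
tool_rot: [0.665, 0.241, 0.664, -0.242]
contact_force: [0.3, -0.0, -0.3]
finger_gap: 1.005
```

```bash
python3 -c "
from h import *
rep(); shot('side','s3.png',(270,70,470,190),4)"
```

```text
t 13.63 pos [ 471.9 -361.1  189.8] head 50.07 toolx [ 0.    -0.001 -1.   ] F [ 0.3 -0.  -0.3] gap 1.005 q [-0.77  0.22  0.17  1.52 -0.   -0.07]
```

View pics/s3.png

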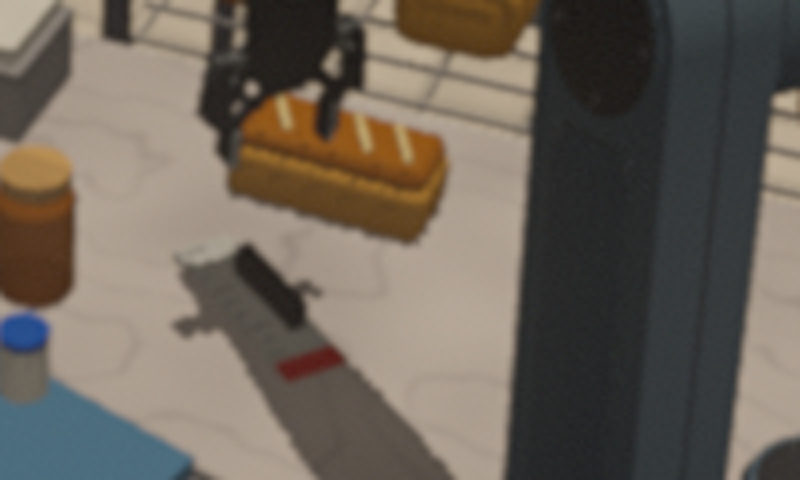

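Call:
send_rows([
  [[0.5,-12,-10,0,0,0.011,1],[0,-13,-20,0,0,0,1],[0,0,-30,0,0,0,1],[0,0,-30,0,0,0,1],[0,0,-30,0,0,0,1],[0,0,-20,0,0,0,1],[0,0,-12,0,0,0,1],[0,0,-6,0,0,0,1],[0,0,0,0,0,0,0],[0,0,0,0,0,0,0]],
])

```text
clock: 14.52
ee_pos: [0.4735, -0.3829, 0.0333]
tool_rot: [0.667, 0.237, 0.666, -0.237]
contact_force: [0.6, -0.7, 0.7]
finger_gap: 0.75
```

Call:
send_rows([
  [[0,0,0,0,0,0,0],[0,0,0,0,0,0,0],[0,0,0,0,0,0,0],[0,0,0,0,0,0,0],[0,0,0,0,0,0,0],[0,0,0,0,0,0,0],[0,0,0,0,0,0,0],[0,0,0,0,0,0,0],[0,0,0,0,0,0,0],[0,0,0,0,0,0,0]],
])

```text
clock: 15.35
ee_pos: [0.4737, -0.384, 0.0343]
tool_rot: [0.667, 0.236, 0.665, -0.238]
contact_force: [-0.3, -1.4, 5.1]
finger_gap: 0.172
```

```bash
python3 -c "
from h import *
rep()"
```

```text
t 15.35 pos [ 473.7 -384.    34.3] head 50.80 toolx [ 0.002 -0.003 -1.   ] F [-0.3 -1.4  5.1] gap 0.172 q [-0.79  0.32 -0.02  1.22 -0.   -0.11]
```

```bash
python3 - <<'E'
from h import *
from scipy.optimize import least_squares
r=lambda crop,s,u,v:np.array([(u+.5)/s-.5+crop[0],(v+.5)/s-.5+crop[1]])
c=lambda u,v:r((138,122),4,u,v); d=lambda u,v:r((258,122),5,u,v); s=lambda u,v:r((160,110),4,u,v)
obs=[('top',(45,90,28),c(504,64)),('top',(45,-90,28),c(717,101)),('top',(-45,90,0),c(484,170)),('top',(-45,-90,0),c(703,210)),
('top',(45,90,28),d(28,80)),('top',(45,-90,28),d(297,128)),('top',(-45,90,0),d(7,213)),('top',(-45,-90,0),d(276,263)),
('side',(45,90,28),s(210,322)),('side',(-45,90,0),s(297,386))]
def res(p,o=obs):
    R=Ro.from_euler('z',p[2]).as_matrix()
    return np.concatenate([w2px(k,R@(np.array(b)/1000)+[p[0],p[1],.028])-q for k,b,q in o])
f=least_squares(res,[.685,-.036,-.17]); print(f.x[:2]*1000,np.degrees(f.x[2]),np.round(f.fun.reshape(-1,2),1))
for k,o in(('top',obs[:8]),): 
    g=least_squares(res,f.x,args=(o,)); print(g.x[:2]*1000,np.degrees(g.x[2]))
p=f.x;R=Ro.from_euler('z',p[2]).as_matrix()[:2,:2]
for n,b in(('corner+',(-45,90)),('corner-',(-45,-90)),('grip target',(-87,-10)),('pre -25',(-112,-10))): print(n,R@np.array(b)+p[:2]*1000)
print('tub,shaker in slab',[R.T@(np.array(q)-p[:2]*1000) for q in((622.9,-171.1),(690,129.7))])
E
```

```text
[685.1755585  -36.45810384] -9.602487645288717 [[-0.1 -0.7]
 [ 0.9 -0.5]
 [ 0.3  1.1]
 [-1.   0.4]
 [ 0.3 -0.6]
 [ 0.8 -0.8]
 [-0.1  1. ]
 [-0.4  0.4]
 [-1.3 -0.6]
 [ 0.7  1. ]]
[685.33878887 -36.2134036 ] -9.634447616946009
corner+ [655.81910276  59.78740777]
corner- [ 625.79302266 -117.69057541]
grip target [597.72641774 -31.80538641]
pre -25 [573.07669785 -27.63509751]
tub,shaker in slab [array([ -38.9431787 , -143.14368383]), array([-22.96024661, 164.63480126])]
```

Call:
send_rows([
  [[0,0,10,0,0,0,0],[0,0,20,0,0,0,0],[0,0,30,0,0,0,0],[0,0,35,0,0,0,0],[0,0,35,0,0,0,0],[0,10,10,0,0,-0.05,0],[0,20,0,0,0,-0.08,0],[0,25,0,0,0,-0.08,0],[0,25,0,0,0,-0.08,0],[5,25,0,0,0,-0.08,0]],
])

```text
clock: 16.18
ee_pos: [0.4766, -0.2759, 0.1715]
tool_rot: [0.609, 0.357, 0.611, -0.357]
contact_force: [1.2, 0.5, -2.5]
finger_gap: 0.172
```

Call:
send_rows([
  [[10,28,0,0,0,-0.08,0],[10,28,0,0,0,-0.08,0],[10,28,0,0,0,-0.08,0],[10,28,0,0,0,-0.08,0],[10,28,0,0,0,-0.08,0],[10,28,0,0,0,-0.08,0],[10,28,0,0,0,-0.08,0],[10,28,0,0,0,-0.08,0],[8,18,0,0,0,-0.044,0],[5,9,0,0,0,0,0]],
])

```text
clock: 17.02
ee_pos: [0.5705, -0.0235, 0.1713]
tool_rot: [-0.456, -0.539, -0.458, 0.54]
contact_force: [0.3, 0.3, -2.4]
finger_gap: 0.174
```

```bash
python3 -c "
from h import *
rep()"
```

```text
t 17.02 pos [570.5 -23.5 171.3] head -9.42 toolx [-0.002  0.002 -1.   ] F [ 0.3  0.3 -2.4] gap 0.174 q [-0.16  0.17  0.07  1.48  0.    1.58]
```

Call:
send_rows([
  [[1,-2,-15,0,0,-0.003,0],[1,-2,-18,0,0,0,0],[0,0,-18,0,0,0,0],[0,0,-15,0,0,0,0],[0,0,-13,0,0,0,0],[0,0,-10,0,0,0,0],[0,0,-8,0,0,0,0],[0,0,-5,0,0,0,0],[0,0,0,0,0,0,0],[0,0,0,0,0,0,0]],
])

```text
clock: 17.85
ee_pos: [0.573, -0.0308, 0.0705]
tool_rot: [0.456, 0.541, 0.456, -0.541]
contact_force: [1.1, -0.5, -1.9]
finger_gap: 0.176
```

```bash
python3 - <<'E'
from h import *
rep()
shot('top','t3.png',(250,125,370,205),5); shot('side','s4.png',(190,140,340,240),5)
a=cv2.imread('pics/t3.png');b=cv2.imread('pics/s4.png')
w=800; b=b[:,:]; 
cv2.imwrite('pics/m1.png',np.vstack([np.pad(a[60:330],((0,0),(0,200),(0,0))),np.pad(b[100:430],((0,0),(0,50),(0,0)))]))
E
```

```text
t 17.85 pos [573.  -30.8  70.5] head -9.73 toolx [ 0. -0. -1.] F [ 1.1 -0.5 -1.9] gap 0.176 q [-0.17  0.21 -0.08  1.28  0.    1.57]
```

View pics/m1.png

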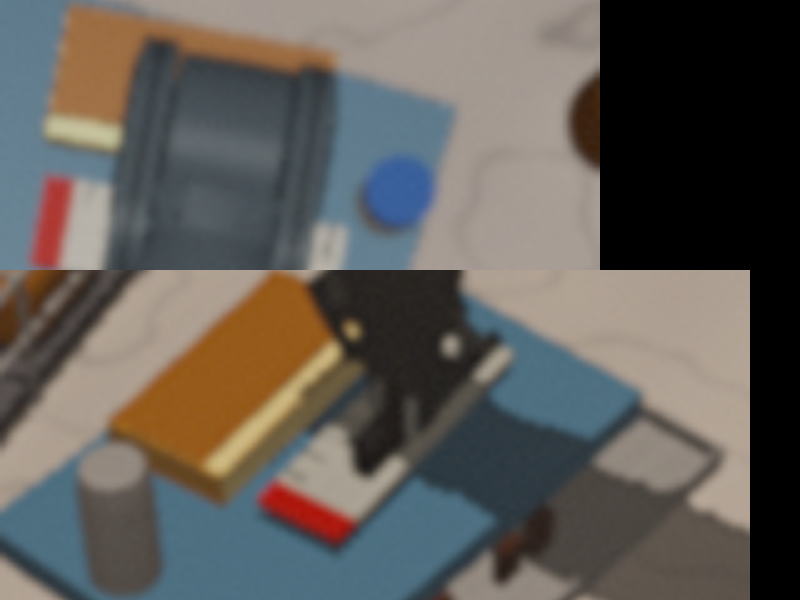

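```bash
python3 - <<'E'
from h import *
th=np.radians(-9.6);R=np.array([[np.cos(th),-np.sin(th)],[np.sin(th),np.cos(th)]])
c0=np.array([685.2,-36.4])
T=lambda u,v,z:cw((250,125),5,(u,v),z)*1000
S=lambda u,v,z:cw((190,140),5,(u,v),z,'side')*1000
f=lambda n,p:print(n,np.round(p,1),'slab',np.round(R.T@(p-c0),1))
f('top red',T(47,236,.0442));f('top far',T(348,287,.0442))
f('side red',S(268,317,.0442)); f('side red outer',S(335,380-0,.0362))
f('top slab',T(44,200,.028)); f('side slab',S(222,332,.028)); f('side slab top',S(208,300,.056))
tcp=np.array([573,-30.8]); f('pred red',tcp+Ro.from_euler('z',-9.73,degrees=True).as_matrix()[:2,:2]@[42,100])
f('tcp',tcp)
E
```

```text
top red [631.2  58.7] slab [-69.1  84.8]
top far [ 599.  -138.3] slab [ -68.  -114.8]
side red [631.6  47.1] slab [-66.7  73.4]
side red outer [574.8  71.8] slab [-126.9   88.3]
top slab [657.9  61.4] slab [-43.2  91.9]
side slab [659.7  56.2] slab [-40.6  87.1]
side slab top [666.   58.9] slab [-34.8  90.8]
pred red [631.3  60.7] slab [-69.3  86.7]
tcp [573.  -30.8] slab [-111.6  -13.2]
```

```bash
python3 - <<'E'
from h import *
im=cv2.imread('pics/raw_t3.png').astype(float)
sig=im[:,:,2]-im[:,:,0]  # R-B: blue board negative, brown/red positive
th=np.radians(-9.6);R=np.array([[np.cos(th),-np.sin(th)],[np.sin(th),np.cos(th)]]);c0=np.array([685.2,-36.4])
def edge(v,u0,u1):
    p=sig[v,u0:u1]; lo,hi=p[:3].mean(),p.max(); h=(lo+hi)/2
    i=np.where(p>h)[0][0]; return u0+i-1+(h-p[i-1])/(p[i]-p[i-1])
for n,vs,z in(('brown',range(141,160,2),.056),('red',range(176,188,2),.0402)):
    for v in vs:
        u=edge(v,251,268); q=px2w('top',(u,v),z)[:2]*1000; print(n,v,round(u,2),np.round(R.T@(q-c0),1))
# perpendicular: columns
for u in(261,263,265,267,269):
    print(u,np.round(sig[155:178,u]).astype(int).tolist())
print(R.T@(cw((190,140),5,(260,328),.0402,'side')*1000-c0))
E
```

```text
brown 141 262.49 [31.2 90.8]
brown 143 262.28 [24.5 90.3]
brown 145 261.7 [17.6 91. ]
brown 147 261.36 [10.9 90.9]
brown 149 261.12 [ 4.3 90.5]
brown 151 260.68 [-2.5 90.8]
brown 153 260.44 [-9.2 90.4]
brown 155 259.88 [-16.  91.]
brown 157 259.45 [-22.7  91.2]
brown 159 259.31 [-29.3  90.5]
red 176 258.05 [-82.7  85.7]
red 178 257.62 [-89.4  85.9]
red 180 257.32 [-96.1  85.7]
red 182 256.86 [-102.9   86. ]
red 184 256.57 [-109.5   85.8]
red 186 256.27 [-116.2   85.6]
261 [69, 76, 80, 78, 65, 48, 40, 40, 39, 38, 14, -24, -39, -42, -42, -39, -13, 39, 90, 116, 121, 122, 121]
263 [89, 90, 90, 87, 76, 56, 44, 39, 39, 39, 27, -9, -34, -42, -43, -40, -23, 20, 69, 96, 99, 94, 86]
265 [90, 91, 91, 88, 82, 64, 48, 41, 40, 40, 35, 8, -26, -40, -43, -43, -36, -11, 16, 25, 26, 24, 22]
267 [90, 90, 91, 90, 86, 70, 53, 43, 40, 40, 40, 22, -17, -38, -42, -43, -41, -26, -5, 7, 11, 12, 12]
269 [89, 89, 90, 90, 89, 79, 61, 46, 40, 41, 44, 33, -4, -33, -42, -44, -42, -36, -15, 2, 10, 13, 13]
[-65.73502928  80.64377748]
```

Call:
send_rows([
  [[3,0.2,0,0,0,0,0],[5,0.4,0,0,0,0,0],[5,0.4,0,0,0,0,0],[5,0.3,-1,0,0,0,0],[2.5,0.2,-2,0,0,0,0],[0,0,-2,0,0,0,0],[0,0,-1,0,0,0,0],[0,0,0,0,0,0,0],[0,0,0,0,0,0,0],[0,0,0,0,0,0,0]],
])

```text
clock: 18.78
ee_pos: [0.5932, -0.0291, 0.0642]
tool_rot: [-0.456, -0.541, -0.456, 0.541]
contact_force: [0.8, -0.4, -1.9]
finger_gap: 0.174
```

```bash
cat > m.py <<'E'
from h import *
import sys
rep()
shot('top',sys.argv[1])
im=cv2.imread('pics/raw_'+sys.argv[1]).astype(float); sig=im[:,:,2]-im[:,:,0]
th=np.radians(-9.6);R=np.array([[np.cos(th),-np.sin(th)],[np.sin(th),np.cos(th)]]);c0=np.array([685.2,-36.4])
o=manip.observe(); print('tcp slab',np.round(R.T@(o['ee_pos'][:2]*1000-c0),2))
def edge(v,u0,u1):
    p=sig[v,u0:u1]; h=(p[:3].mean()+p.max())/2; i=np.where(p>h)[0][0]; return u0+i-1+(h-p[i-1])/(p[i]-p[i-1])
zt=o['ee_pos'][2]-.0343+.004
for n,vs,z in(('brown',range(145,160,3),.056),('red',range(172,182,2),zt)):
    print(n,[np.round(R.T@(px2w('top',(edge(v,251,268),v),z)[:2]*1000-c0),1).tolist() for v in vs])
for u in(261,263,265,267,269): print(u,np.round(sig[157:174,u]).astype(int).tolist())
E
python3 m.py t4.png
```

```text
t 18.78 pos [593.2 -29.1  64.2] head -9.74 toolx [-0.  0. -1.] F [ 0.8 -0.4 -1.9] gap 0.174 q [-0.16  0.26 -0.03  1.28  0.    1.58]
tcp slab [-91.85  -8.17]
brown [[17.6, 91.0], [7.6, 90.6], [-2.5, 90.8], [-12.6, 90.6], [-22.7, 91.2]]
red [[-69.2, 90.7], [-76.0, 91.0], [-82.7, 90.8], [-89.4, 90.7], [-96.2, 91.0]]
261 [80, 80, 65, 48, 41, 39, 40, 40, 43, 64, 94, 112, 121, 123, 121, 121, 120]
263 [91, 88, 77, 57, 44, 39, 39, 40, 37, 44, 72, 88, 87, 79, 71, 63, 58]
265 [88, 89, 82, 64, 48, 40, 39, 40, 37, 27, 21, 22, 22, 20, 17, 16, 15]
267 [91, 89, 86, 70, 53, 44, 40, 41, 40, 27, 8, 7, 11, 12, 11, 12, 13]
269 [90, 90, 89, 79, 61, 46, 41, 41, 44, 35, 14, 10, 12, 12, 12, 12, 12]
```

Call:
send_rows([
  [[0.99,-0.17,0,0,0,0,0],[0.99,-0.17,0,0,0,0,0],[0.49,-0.08,-0.5,0,0,0,0],[0.49,-0.08,0,0,0,0,0],[0,0,0,0,0,0,0],[0,0,0,0,0,0,0],[0,0,0,0,0,0,0],[0,0,0,0,0,0,0],[0,0,0,0,0,0,0],[0,0,0,0,0,0,0]],
])

```text
clock: 19.67
ee_pos: [0.5961, -0.0296, 0.0637]
tool_rot: [-0.456, -0.541, -0.456, 0.541]
contact_force: [-1.7, 0.6, -1.7]
finger_gap: 0.172
```

Call:
send_rows([
  [[0.3,-0.05,0,0,0,0,0],[0.3,-0.05,0,0,0,0,0],[0,0,0,0,0,0,0],[0,0,0,0,0,0,0],[0,0,0,0,0,0,0],[0,0,0,0,0,0,0],[0,0,0,0,0,0,0],[0,0,0,0,0,0,0],[0,0,0,0,0,0,0],[0,0,0,0,0,0,0]],
])

```text
clock: 20.5
ee_pos: [0.5965, -0.0297, 0.0637]
tool_rot: [-0.456, -0.54, -0.456, 0.541]
contact_force: [-5.1, 1.2, -0.1]
finger_gap: 0.175
```

```bash
python3 m.py t5.png; python3 - <<'E'
from h import *
shot('side','s5.png',(200,165,320,240),6.6)
E
```

```text
t 20.50 pos [596.5 -29.7  63.7] head -9.73 toolx [-0.001 -0.    -1.   ] F [-5.1  1.2 -0.1] gap 0.175 q [-0.16  0.27 -0.02  1.28 -0.    1.58]
tcp slab [-88.5   -8.25]
brown [[17.6, 91.0], [7.6, 90.6], [-2.5, 90.8], [-12.5, 90.3], [-22.7, 91.1]]
red [[-69.0, 90.5], [-75.8, 90.8], [-82.6, 90.8], [-89.3, 90.7], [-96.1, 90.8]]
261 [79, 78, 65, 49, 41, 39, 40, 45, 69, 103, 119, 122, 124, 121, 122, 121, 119]
263 [89, 88, 77, 58, 45, 40, 39, 42, 55, 83, 96, 95, 88, 79, 72, 64, 58]
265 [90, 89, 83, 65, 48, 42, 40, 41, 39, 33, 28, 25, 22, 19, 18, 15, 14]
267 [89, 90, 86, 71, 53, 43, 39, 40, 40, 28, 17, 14, 11, 11, 12, 12, 11]
269 [89, 90, 89, 79, 60, 46, 41, 41, 44, 34, 18, 13, 13, 13, 12, 12, 12]
```

View pics/s5.png

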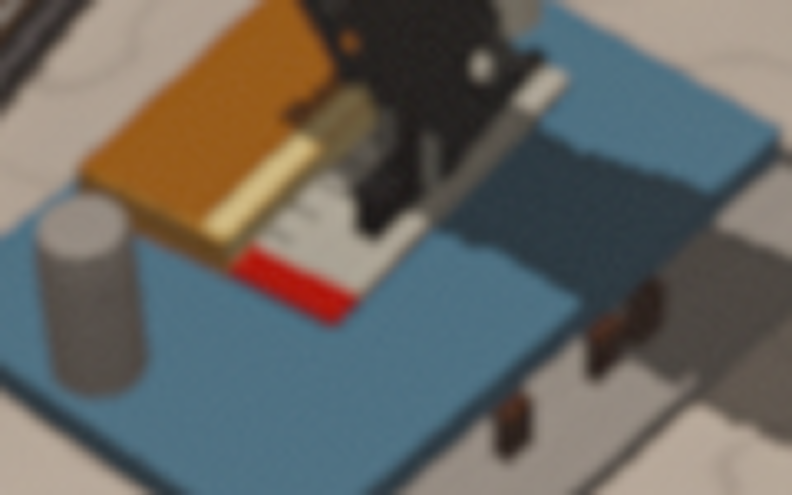

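```bash
python3 -c "
from h import *
o=manip.observe(); print(o['contact_force'],o['torque'])
manip.camera('top'); o=manip.observe(); print(o['contact_force'],o['torque'])"
```

```text
[-5.21842894 -0.85035709 -1.07065043] [ 0.02089125  1.167233   -0.08518004]
[-4.40179499  1.13634268 -0.7859027 ] [-0.00599776  1.14709572 -0.13844517]
```

Contact with the slab face is about 5 N, and the low yaw moment points to both ends touching. I'll ease off slightly, set the ruler down, open the jaws part way and rise.

Call:
send_rows([
  [[-0.2,0,-0.5,0,0,0,0],[0,0,-0.5,0,0,0,0],[0,0,-0.5,0,0,0,0],[0,0,0,0,0,0,0],[0,0,0,0,0,0,0],[0,0,0,0,0,0,0],[0,0,0,0,0,0,0],[0,0,0,0,0,0,0],[0,0,0,0,0,0,0],[0,0,0,0,0,0,0]],
])

```text
clock: 21.48
ee_pos: [0.5966, -0.0297, 0.0624]
tool_rot: [-0.456, -0.541, -0.456, 0.541]
contact_force: [-5.1, 0.9, -0.2]
finger_gap: 0.173
```

```bash
python3 -c "
from h import *
rep()"
```

```text
t 21.48 pos [596.6 -29.7  62.4] head -9.73 toolx [-0.  0. -1.] F [-5.1  0.9 -0.2] gap 0.173 q [-0.16  0.27 -0.02  1.27  0.    1.58]
```

Call:
send_rows([
  [[-0.2,0,-0.2,0,0,0,0],[0,0,0,0,0,0,0.36],[0,0,0,0,0,0,0.36],[0,0,0,0,0,0,0.36],[0,0,0,0,0,0,0.36],[0,0,0,0,0,0,0.36],[0,0,3,0,0,0,0.36],[0,0,8,0,0,0,0.36],[0,0,15,0,0,0,0.36],[0,0,20,0,0,0,0.36]],
])

```text
clock: 22.32
ee_pos: [0.5954, -0.0295, 0.1073]
tool_rot: [-0.455, -0.54, -0.457, 0.541]
contact_force: [0.4, -0.6, 0.7]
finger_gap: 0.362
```

Call:
send_rows([
  [[0,0,25,0,0,0,0.36],[0,0,30,0,0,0,0.36],[-10,0,30,0,0,0,0.36],[-30,0,20,0,0,0,0.36],[-30,0,0,0,0,0,0.36],[-30,0,0,0,0,0,0.36],[-30,0,0,0,0,0,0.36],[-30,0,0,0,0,0,0.36],[-30,0,0,0,0,0,0.36],[-20,0,0,0,0,0,0.36]],
])

```text
clock: 23.15
ee_pos: [0.3844, -0.0295, 0.214]
tool_rot: [0.456, 0.541, 0.456, -0.541]
contact_force: [0.7, -0.3, -0.1]
finger_gap: 0.359
```

```bash
python3 m.py t6.png; python3 - <<'E'
from h import *
shot('side','s6.png',(200,150,320,240),4)
a=cv2.imread('pics/raw_t6.png')[122:222,138:338];a=cv2.resize(a,None,fx=4,fy=4,interpolation=cv2.INTER_CUBIC)
b=cv2.imread('pics/raw_s6.png')[130:300,180:400]; b=cv2.resize(b,(259,200))
s=cv2.imread('pics/s6.png'); b=cv2.resize(cv2.imread('pics/raw_s6.png')[100:340,180:420],(200,200))
o=np.zeros((600,800,3),np.uint8); o[:400]=a; o[400:,:267]=cv2.resize(s,(267,200)); o[400:,300:500]=b
cv2.imwrite('pics/m2.png',o)
E
```

```text
t 23.15 pos [384.4 -29.5 214. ] head -9.74 toolx [ 0.001 -0.    -1.   ] F [ 0.7 -0.3 -0.1] gap 0.359 q [-0.25 -0.33 -0.31  1.59 -0.    1.49]
tcp slab [-300.32  -43.53]
brown [[17.6, 91.0], [7.6, 90.6], [-2.5, 90.8], [-12.5, 90.3], [-22.7, 91.1]]
red [[-91.3, 81.3], [-97.4, 81.5], [-103.4, 81.6], [-109.3, 81.5], [-115.3, 81.6]]
261 [78, 78, 63, 47, 41, 39, 40, 46, 69, 102, 116, 120, 120, 120, 118, 121, 117]
263 [88, 86, 75, 56, 44, 40, 40, 42, 54, 82, 93, 93, 87, 78, 71, 64, 58]
265 [87, 89, 81, 63, 47, 41, 39, 41, 38, 33, 28, 24, 23, 20, 18, 15, 14]
267 [89, 88, 84, 69, 52, 44, 39, 41, 40, 28, 16, 13, 12, 12, 12, 12, 12]
269 [89, 90, 87, 78, 61, 46, 41, 41, 43, 35, 18, 13, 13, 12, 12, 13, 12]
```

View pics/m2.png

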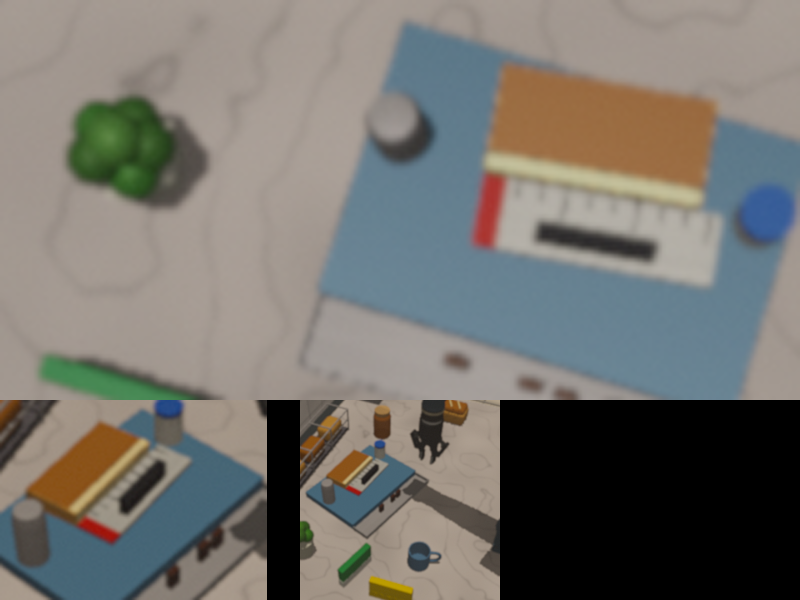

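```bash
python3 - <<'E'
from h import *
im=cv2.imread('pics/raw_t6.png').astype(float); s=im[:,:,2]-im[:,:,0]
for u in(262,275,288,300,306,311): 
    v=int(165+(u-262)*.178); print(u,v,s[v-6:v+8,u].astype(int).tolist(), im[v-6:v+8,u].mean(1).astype(int).tolist())
th=np.radians(-9.6);R=np.array([[np.cos(th),-np.sin(th)],[np.sin(th),np.cos(th)]]);c0=np.array([685.2,-36.4])
for v in range(169,183,3):
    p=s[v,251:268];h=(p[:3].mean()+p.max())/2;i=np.where(p>h)[0][0];u=251+i-1+(h-p[i-1])/(p[i]-p[i-1]); print(np.round(R.T@(px2w('top',(u,v),.032)[:2]*1000-c0),1))
E
```

```text
262 165 [70, 51, 41, 39, 40, 45, 64, 97, 113, 116, 113, 110, 106, 103] [123, 147, 170, 178, 171, 144, 111, 94, 91, 93, 95, 97, 99, 103]
275 167 [79, 62, 46, 41, 41, 46, 37, 21, 14, 13, 13, 12, 12, 13] [123, 144, 167, 178, 177, 164, 147, 151, 164, 171, 172, 173, 173, 174]
288 169 [81, 63, 47, 40, 40, 40, 37, 24, 15, 13, 13, 12, 12, 13] [114, 129, 158, 175, 177, 165, 146, 145, 161, 170, 174, 173, 174, 174]
300 171 [84, 69, 52, 43, 41, 41, 39, 27, 17, 13, 13, 12, 12, 13] [113, 129, 155, 173, 178, 168, 147, 143, 159, 170, 173, 174, 174, 174]
306 172 [85, 68, 51, 43, 40, 41, 41, 29, 16, 13, 13, 12, 13, 13] [112, 126, 152, 171, 178, 170, 150, 140, 156, 170, 174, 173, 174, 173]
311 173 [83, 68, 50, 43, 42, 42, 36, 23, 15, 13, 12, 12, 12, 13] [112, 124, 149, 169, 175, 164, 144, 141, 158, 168, 172, 173, 173, 172]
[-58.7  90.9]
[-68.8  90.6]
[-79.  91.]
[-89.1  90.8]
[-99.2  90.7]
```

No blue shows between the ruler and the slab anywhere, and the red end is level with the slab's end. I'll hand the job in.

```bash
python3 -c "
from rig import manip
print(manip.job_done())"
```

```text
the job is handed in; nothing more can be done
None
```

I swept the three chips into the crumb tray with the green scraper and stood it upright on the counter near its old place, clear of the board and tray. I then laid the ruler against the slab's cut face, let go and backed the arm away. The job was handed in at about 23 s of the 72 s allowed.

**Last checks**
- **Chips:** all three lie in the tray, about 21 mm inside the board edge line.
- **Ruler end:** the ruler's red end and the slab's end both measure 90.8 mm in the slab frame.
- **Ruler edge:** no blue board shows between the graduated edge and the cut face in any of the six image columns I sampled.
- **Slab:** its +y end reads the same in the pictures before and after the fit, though the ruler pressed it with about 5 N.
- **Other things:** in the last picture the shaker, tub and plant look where they were. I did not measure them or the other bystanders at the end.

**Disagreements:** before the final fit, one side-camera reading of the red corner disagreed with the top camera by 5 to 11 mm along the ruler. I put that down to misreading the blurred corner and relied on the top camera's edge readings and the contact force. After release, one automatic reading put the red end at about 81.5 mm because it used the raised arm's height. I redid it with the ruler's true height, which gave the 90.8 mm above.

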